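Change over the drying cabinet in the plaster room

ROBOT

A 6-joint arm with a two-finger parallel gripper is mounted at the origin on the work surface. World frame = base frame: x ahead of the robot, y to its left, z up, the work surface at z = 0. Lengths are in m, angles in rad, forces in N, time in s.
With the tool pointing down it reaches from about 0.425 to 0.95 m from the base axis. Payload 3.5 kg.
Tool frame: the origin (TCP) lies midway between the tips of the shut fingers; the grasp point (between the pads) lies 19 mm behind it (ctrl.pinch_z is the distance from the TCP to the grasp point, in m); z points along the fingers, y is the line along which they close (so a half turn about z gives the same grasp; the last joint's range is limited). The gripper opens to 85 mm and grips with 20 to 120 N. Pads are 22 mm wide; open, the fingers measure 114 mm over their backs; the gripper's body (76 mm by 85 mm) begins 54 mm behind the grasp point. The pads swing forward as they close: fully open they stand 13 mm farther back than shut.
Start: joints at [1.109, 0.286, 1.577, -0, 1.279, -0.15], TCP at [0.207, 0.642, 0.231] pointing down, gripper open.
Joint ranges: [-2.77, 2.77], [-0.9, 2.22], [0.21, 2.48], [-1.53, 4.67], [0.24, 2.81], [-2.84, 2.84]. Speed limits (rad/s): [2.79, 2.79, 3.14, 3.14, 3.14, 3.14].

INTERFACE

Orientations are given as a unit quaternion [x, y, z, w].
In Python, from plant import get_state, viewer, sign_off, ctrl gives the robot as it stands. The module is installed in compiled form; this text tells all that it offers.
- The arm moves only by the shell command python3 -m handwheel 'ROWS' [FORCE]. ROWS is JSON, a list that holds one entry, the list of rows, each a list of 5 numbers: the finger opening in m, from 0 to 0.0854, then the shift along the tool's x, y, z in m, then the turn about the tool's z in degrees. In form: [[[claw, x, y, z, spin], ...]]. A call has 1 to 12 rows; each row shifts and turns the commanded pose from where the row before left it, along the tool's axes as they then stand; what a row does not reach is not made up. A row lasts 1/12 s, in which the tool goes at most 41.7 mm and 7.16 degrees, less where a joint would pass 70% of its speed; a pose out of reach is approached as far as the arm can. A call is refused whole if a number of a shift passes 0.0417 or a number of a turn 7.16, either way. A call with a gripper value outside its range is refused whole. The fingers move at their own pace and stop on an object; FORCE is the grip in N (left out, the last holds). Time passes only in rows, so rows that do not move let the fingers close. It gives the time, the measured TCP pose, the force, the opening and the grip force at its end, in the units of the state.
- get_state(): the state, without advancing time (a new reading comes with each control period).
- viewer.read_camera(name): name is "scene" or "top"; returns the picture (420x560x3 uint8, blue, green, red); there is no depth.
- viewer.camera_params(name): a dict with "fov_y" (degrees; the focal length in pixels is half the picture's height over the tangent of half this angle, whatever the lens; pixels are square), "cx", "cy" (the principal point, pixels), "xyz" and "attitude" of the camera in the world. Camera axes: x right, y up, looking along -z (the intrinsics and any distortion apply to the point x, -y, -z); pixel columns grow to the right and rows downward; lengths in m; the calibration is good to about 2 mm. A picture is of the moment at which its call begins. camera_params takes no time and is no camera call.
- sign_off(): hands the job in; it is judged then, once.
Trained networks look in the newest picture that a camera, given by its name, has taken for a name from the list of things; names that differ only in an ending like _2 or _b are one class to them, and where a whole thing is asked for, a point or a joint stands for the part that bears it (a point fixed in the world has none). Each returns a list of dicts, best first, with "confidence" (0 to 1); they miss things now and then, are a little off and sometimes report something else, mostly with a low value. They report only what shows in the picture. A call takes as long as a camera call.
- viewer.look_for(camera, name): "extent" ([left, top, width, height] as shares, 0 to 1, of the picture: columns of its width, rows of its height, round what is visible of it).
- viewer.outline_of(camera, name): "mask" (420x560 bool, what is visible of it) and "extent" ([left, top, width, height] as shares, 0 to 1, of the picture: columns of its width, rows of its height, round what is visible of it).
- viewer.pinpoint(camera, name): "xy" ([column, row] as shares, 0 to 1, of the picture: columns of its width, rows of its height: a listed point, or the origin of a listed thing).
The state is a dict: "time": time; "qpos": joint angles; "dq": joint speeds; "joint_efforts": joint torques, N m; "eef_pos": TCP position; "tcp_rot": TCP orientation; "contact_force": force on the tool from outside, world axes, zero at the start; "wrist_torque": the same for the moment, N m; "opening": opening from 0.0 (shut) to 1.0 (fully open); "finger_force": force on a finger pad.
Only numpy, scipy, OpenCV 4.12 (cv2) and the standard library are available. Lean on these libraries where they do the work, as an engineer would, in place of code of your own. Each camera call takes 0.05 s, during which the arm holds its last target. There are 200 camera calls.

TASK

The white casts on the drying tray are dry: take them out and lay them on the cork board, then lay all the dark grey damp casts from the bench in the tray, every cast flat side down. Then push the loaded tray along the bench, without lifting it, straight into the drying cabinet until it meets the back, and push the cabinet's door shut until it clicks home on its catch. Leave the mixing bowl, sealer jar and rasp alone.

Things in the scene. Friction and masses are not known exactly. Their poses are not given: they have to be found in the camera images.
- dryer: white drying cabinet, fixed, no floor (the tray slides on the bench); inner width 250 mm, 135 mm high, back wall's inner face at x = +105 mm. Origin: bench level, centre. x points in from the open front to the back, y across, z up. A tray pushed home has its origin at x = +6 mm, y about 0. The door is hinged at the front corner on the -y side.
- mouth (a point): middle of the cabinet's mouth at bench level (cabinet x = -115 mm, at the walls' front edges), axes as the cabinet's. The clear roof (underside 129 mm up) begins only 95 mm behind it; in front of that the cabinet is open from above. Two 20 mm high guide rails leave 206 mm between them from 55 mm behind the mouth to the back and flare wider towards the mouth.
- door (a joint): angle of the door in rad about its vertical hinge: 0 = shut and seated on the catch, 1.7 to 1.95 at the start (wide open), counter-clockwise from above as it opens. Light friction, stays where left. A spring ball catch at the free edge resists from about 0.06 rad on (about 3 to 7 N to overcome, pushed in the outer half) and snaps the door to 0 once past about 0.02 rad.
- door_hinge (a point): point on the door's vertical hinge axis, 66 mm above the bench, in the plane of the door's outer face. The outer face when shut lies 15 mm in front of the mouth.
- door_face (a point): middle of the door's outer face, 130 mm from the hinge, 66 mm up; x points through the door to its inside, y along it from hinge to free edge. Clear panel in a blue frame, 260 mm wide, from 4 to 129 mm above the bench, 15 mm thick; black pull 14 mm wide, 50 mm high, 245 mm from the hinge, standing 18 mm out of the outer face.
- tray: loose shallow aluminium tray, 198 mm (its x) by 176 mm (its y), 12 mm high but its rear wall (-x) 30 mm, walls and floor 4 mm, 0.35 kg; origin at the centre of its underside. Starts on the bench before the mouth, its x roughly along the cabinet's x, 50 to 85 mm from its front edge to the mouth. Takes four casts, two by two, lying along its y (centres 38 mm off in x, 41 mm in y).
- board: cork board fixed on the bench, 240 mm (its x) by 110 mm (its y), 6 mm thick; origin at the centre of its underside. The dry casts go here.
- dry1: white (dry) half-round plaster finger model, 70 mm long (its x), 40 mm wide (y), 40 mm high, flat underside, upright sides to 20 mm, above that half-round of radius 20 mm; thin blue line across; about 100 g; origin at the centre of its underside. At the start it lies in the tray, roughly along the tray's y; may be absent.
- dry2: white (dry) half-round plaster finger model, 70 mm long (its x), 40 mm wide (y), 40 mm high, flat underside, upright sides to 20 mm, above that half-round of radius 20 mm; thin blue line across; about 100 g; origin at the centre of its underside. At the start it lies in the tray, roughly along the tray's y; may be absent.
- damp1: dark grey (damp) half-round plaster finger model, 70 mm long (its x), 40 mm wide (y), 40 mm high, flat underside, upright sides to 20 mm, above that half-round of radius 20 mm; thin blue line across; about 100 g; origin at the centre of its underside. At the start it lies on the bench; may be absent.
- damp2: dark grey (damp) half-round plaster finger model, 70 mm long (its x), 40 mm wide (y), 40 mm high, flat underside, upright sides to 20 mm, above that half-round of radius 20 mm; thin blue line across; about 100 g; origin at the centre of its underside. At the start it lies on the bench; may be absent.
- damp3: dark grey (damp) half-round plaster finger model, 70 mm long (its x), 40 mm wide (y), 40 mm high, flat underside, upright sides to 20 mm, above that half-round of radius 20 mm; thin blue line across; about 100 g; origin at the centre of its underside. At the start it lies on the bench; may be absent.
- damp4: dark grey (damp) half-round plaster finger model, 70 mm long (its x), 40 mm wide (y), 40 mm high, flat underside, upright sides to 20 mm, above that half-round of radius 20 mm; thin blue line across; about 100 g; origin at the centre of its underside. At the start it lies on the bench; may be absent.
- bowl: green mixing bowl, 110 mm across, 60 mm high, bystander; origin under its centre.
- sealer: amber jar with white cap, 60 mm across, 90 mm high, bystander; origin under its centre.
- rasp: plaster rasp with orange handle, 245 mm long, 36 mm wide, 22 mm high, bystander; origin on its underside near the middle.

How it is judged:
On the way, in this order (a step that is already met when the one before it is completed fails the run):
1. every dry cast lies on the cork board and every damp cast lies in the tray (x of dry1 in the frame of board between -0.12 and 0.12 m and y of dry1 in the frame of board between -0.055 and 0.055 m and z of dry1 in the frame of board between 0 and 0.014 m and angle between each of dry1, dry2, damp1, damp2, damp3, damp4's own z axis and vertical below 0.2 rad and x of dry2 in the frame of board between -0.12 and 0.12 m and y of dry2 in the frame of board between -0.055 and 0.055 m and z of dry2 in the frame of board between 0 and 0.014 m and x of damp1 in the frame of tray between -0.08 and 0.08 m and y of damp1 in the frame of tray between -0.07 and 0.07 m and z of damp1 in the frame of tray between -0.004 and 0.012 m and x of damp2 in the frame of tray between -0.08 and 0.08 m and y of damp2 in the frame of tray between -0.07 and 0.07 m and z of damp2 in the frame of tray between -0.004 and 0.012 m and x of damp3 in the frame of tray between -0.08 and 0.08 m and y of damp3 in the frame of tray between -0.07 and 0.07 m and z of damp3 in the frame of tray between -0.004 and 0.012 m and x of damp4 in the frame of tray between -0.08 and 0.08 m and y of damp4 in the frame of tray between -0.07 and 0.07 m and z of damp4 in the frame of tray between -0.004 and 0.012 m), for 0.2 s.
2. the loaded tray is pushed home in the cabinet (x of tray in the frame of dryer above -0.006 m and y of tray in the frame of dryer between -0.03 and 0.03 m and angle between the x axis of tray and the x axis of dryer, either way round below 0.12 rad and x of damp1 in the frame of tray between -0.08 and 0.08 m and y of damp1 in the frame of tray between -0.07 and 0.07 m and z of damp1 in the frame of tray between -0.004 and 0.012 m and angle between each of damp1, damp2, damp3, damp4's own z axis and vertical below 0.2 rad and x of damp2 in the frame of tray between -0.08 and 0.08 m and y of damp2 in the frame of tray between -0.07 and 0.07 m and z of damp2 in the frame of tray between -0.004 and 0.012 m and x of damp3 in the frame of tray between -0.08 and 0.08 m and y of damp3 in the frame of tray between -0.07 and 0.07 m and z of damp3 in the frame of tray between -0.004 and 0.012 m and x of damp4 in the frame of tray between -0.08 and 0.08 m and y of damp4 in the frame of tray between -0.07 and 0.07 m and z of damp4 in the frame of tray between -0.004 and 0.012 m), for 0.2 s.
3. the door is shut and seated on its catch (value of joint door below 0.015 rad), for 0.3 s.
At the end, for the whole second after the job is handed in: Dry casts lie flat on the cork board (centres over it), damp casts lie flat on the tray's floor, the tray is within 12 mm of the cabinet's back and straight (0.12 rad), the door is shut within 0.015 rad, all at rest (all of step 2 and x of dry1 in the frame of board between -0.12 and 0.12 m and y of dry1 in the frame of board between -0.055 and 0.055 m and z of dry1 in the frame of board between 0 and 0.014 m and angle between each of dry1, dry2's own z axis and vertical below 0.2 rad and x of dry2 in the frame of board between -0.12 and 0.12 m and y of dry2 in the frame of board between -0.055 and 0.055 m and z of dry2 in the frame of board between 0 and 0.014 m and linear speed of each of damp1, damp2, damp3, damp4, dry1, dry2, tray below 0.02 m/s and value of joint door below 0.015 rad); the robot touches nothing.
It fails at once if a bystander is moved by more than 4 cm (distance of any of bowl, sealer, rasp from where it was at the start of the episode above 0.04 m).
It fails at once if the tray is lifted off the bench (height (world z) of tray above 0.03 m).
Of dry1, dry2 only 1 to 2 are there at a start; the rules pass over those that are not, and their reading is None.
Of damp1, damp2, damp3, damp4 only 3 to 4 are there at a start; the rules pass over those that are not, and their reading is None.
At some moment in a run one of dry1, dry2, damp1, damp2, damp3, damp4 may be knocked a few centimetres aside while the robot is not near it.
Once in a run the grip may slacken for a moment while it holds something.
It also fails if it takes over 210 s, if anything falls off the work surface, if the arm or the gripper's body presses on something with over 40 N, if the wrist force passes 120 N, or if a joint passes its speed limit or range.

## Working session

There is one attempt and no reset: what is moved stays moved. The work goes in short steps, Python scripts to look and compute and a shell command to move; the robot and the scene stay as the last step left them, time stands still between calls to the robot, and variables do not carry over. Pictures are saved under pics/ and viewed, at most 14 in all, crops included, and the job is handed in when it is done.

```bash
mkdir -p pics
cat > h.py <<'E'
import numpy as np, cv2
from plant import get_state, viewer, sign_off, ctrl
from scipy.spatial.transform import Rotation as R
S=None
def cam(n):
    p=viewer.camera_params(n); f=210/np.tan(np.radians(p['fov_y'])/2)
    return p,f,R.from_quat(p['attitude']).as_matrix()
def ray(n,uv,z):
    p,f,M=cam(n); d=M@np.array([(uv[0]-p['cx'])/f,-(uv[1]-p['cy'])/f,-1]); o=np.array(p['xyz'])
    return o+d*(z-o[2])/d[2]
def proj(n,X):
    p,f,M=cam(n); c=M.T@(np.array(X)-p['xyz']); return np.array([p['cx']+f*c[0]/-c[2],p['cy']-f*c[1]/-c[2]])
E
python3 - <<'E'
from h import *
for n in('scene','top'):
    im=viewer.read_camera(n); cv2.imwrite(f'pics/{n}0.png',im); print(n,viewer.camera_params(n))
    for t in('dryer','tray','board','dry1','damp1','bowl','sealer','rasp','mouth','door_hinge','door_face'):
        for r in viewer.pinpoint(n,t)[:5]:
            uv=np.array(r['xy'])*[560,420]; z=0.066 if 'door' in t else 0.005 if 'd1' in t else 0.0
            print(t,round(r['confidence'],2),uv.round(),ray(n,uv,z).round(3))
s=get_state();print({k:np.round(s[k],3) for k in('time','qpos','eef_pos','tcp_rot','contact_force','opening')})
E
```

```text
scene {'fov_y': 51.62600081545277, 'cx': 277.6766190413242, 'cy': 207.4265578029947, 'xyz': array([ 0.9627825 , -0.69913943,  0.81203593]), 'attitude': array([0.38442421, 0.1173369 , 0.27797722, 0.87245558])}
tray 0.78 [299. 217.] [0.529 0.032 0.   ]
board 0.7 [233. 274.] [ 0.509 -0.224  0.   ]
board 0.42 [300. 216.] [0.528 0.036 0.   ]
dry1 0.68 [302. 229.] [ 0.561 -0.004  0.   ]
damp1 0.94 [232. 314.] [ 0.577 -0.312  0.   ]
damp1 0.87 [199. 345.] [ 0.569 -0.407  0.   ]
damp1 0.68 [155. 313.] [ 0.439 -0.407  0.   ]
damp1 0.61 [187. 287.] [ 0.447 -0.316  0.   ]
bowl 0.85 [318. 318.] [ 0.735 -0.21   0.   ]
sealer 0.59 [318. 318.] [ 0.734 -0.211  0.   ]
sealer 0.58 [290. 140.] [0.301 0.323 0.   ]
rasp 0.98 [127. 276.] [ 0.31  -0.375  0.   ]
mouth 0.69 [126. 278.] [ 0.313 -0.379 -0.   ]
door_hinge 0.64 [372. 187.] [0.66  0.181 0.066]
door_face 0.87 [362. 221.] [0.7   0.049 0.066]
door_face 0.48 [188. 288.] [ 0.492 -0.347  0.066]
top {'fov_y': 48.86873260656811, 'cx': 283.4473383283254, 'cy': 208.30047732105422, 'xyz': array([ 0.29193526, -0.03016377,  1.2395422 ]), 'attitude': array([ 0
[... 246 characters left out ...]
6.] [ 0.455 -0.322  0.   ]
damp1 0.78 [394. 189.] [ 0.584 -0.307  0.   ]
damp1 0.76 [435. 243.] [ 0.436 -0.409  0.   ]
damp1 0.64 [429. 191.] [ 0.577 -0.403  0.   ]
bowl 0.81 [357. 139.] [ 0.726 -0.21   0.   ]
sealer 0.62 [156. 293.] [0.299 0.332 0.   ]
rasp 0.59 [428. 289.] [ 0.315 -0.385  0.   ]
door_hinge 0.93 [214. 151.] [0.67  0.179 0.066]
door_hinge 0.22 [401. 237.] [ 0.443 -0.305  0.066]
door_face 0.6 [259. 146.] [0.684 0.06  0.066]
{'time': np.float64(1.2), 'qpos': array([ 1.109,  0.286,  1.577,  0.   ,  1.279, -0.15 ]), 'eef_pos': array([0.207, 0.642, 0.231]), 'tcp_rot': array([0.155, 0.988, 0.   , 0.   ]), 'contact_force': array([0.348, 0.467, 0.166]), 'opening': np.float64(1.002)}
```

View pics/top0.png

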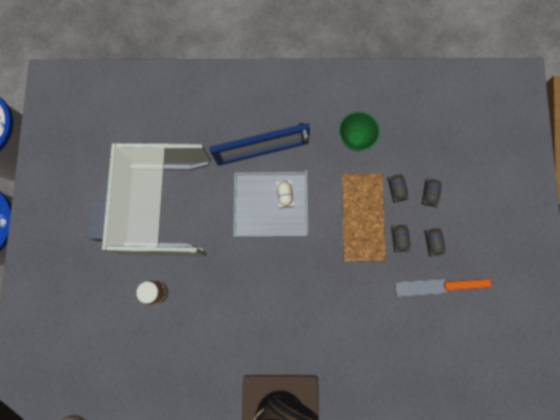

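View pics/scene0.png

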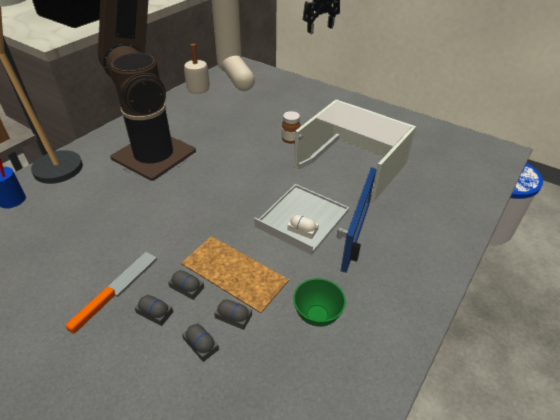

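The top view shows one white cast in the tray at (286,194), the tray at (271,204), the cork board at (364,217) and four damp casts at (398,188), (432,192), (401,238), (435,242). The door stands open from (212,152) to (308,130), and the scene view agrees. Next I fit poses to the silhouettes.

```bash
cat >> h.py <<'E'
from scipy.optimize import minimize
def box(x0,x1,y0,y1,z0,z1): return [[x,y,z] for x in(x0,x1) for y in(y0,y1) for z in(z0,z1)]
a=np.linspace(0,np.pi,13)
CAST=np.array([[x,.02*np.cos(t),.02+.02*np.sin(t)] for x in(-.035,.035) for t in a]+box(-.035,.035,-.02,.02,0,.02))
TRAY=np.array(box(-.099,.099,-.088,.088,0,.012)+box(-.099,-.095,-.088,.088,0,.03))
BOARD=np.array(box(-.12,.12,-.055,.055,0,.006))
def sil(n,P,x,y,th,z):
    c,s=np.cos(th),np.sin(th); W=P@np.array([[c,s,0],[-s,c,0],[0,0,1]])+[x,y,z]
    q=np.array([proj(n,w) for w in W]).astype(np.float32); m=np.zeros((840,1120),np.uint8)
    cv2.fillConvexPoly(m,np.round((cv2.convexHull(q)*2+.5)*16).astype(np.int32),1,shift=4)
    return m
def fit(P,masks,x,y,th,z):
    B={n:cv2.resize(m.astype(np.uint8),(1120,840),interpolation=cv2.INTER_NEAREST) for n,m in masks.items()}
    def cost(v):
        e=0
        for n,m in B.items():
            s=sil(n,P,v[0],v[1],v[2],z); e+=1-(s&m).sum()/(s|m).sum()
        return e/len(B)
    best=None
    for t in th:
        r=minimize(cost,[x,y,t],method='Nelder-Mead',options=dict(initial_simplex=[[x,y,t],[x+.012,y,t],[x,y+.012,t],[x,y,t+.2]],xatol=1e-4,fatol=1e-4))
        if best is None or r.fun<best.fun: best=r
    return best
def find(name,P,z,th,cams=('top','scene'),take=True,minc=.4,maxd=.05,near=None):
    D={}
    for n in cams:
        if take: viewer.read_camera(n)
        D[n]=[]
        for r in viewer.outline_of(n,name):
            if r['confidence']<minc or r['mask'].sum()<20: continue
            v,u=np.nonzero(r['mask']); D[n].append((r['mask'],ray(n,(u.mean(),v.mean()),z+P[:,2].max()/2),r['confidence']))
    out=[]; n0=cams[0]
    for m,X,c in D[n0]:
        ms={n0:m}
        for n in cams[1:]:
            o=[d for d in D[n] if np.linalg.norm(d[1][:2]-X[:2])<maxd]
            if o: ms[n]=min(o,key=lambda d:np.linalg.norm(d[1]-X))[0]
        r=fit(P,ms,X[0],X[1],th,z); print(name,round(c,2),list(ms),'xy',r.x[:2].round(4),'deg',np.degrees(r.x[2]).round(1),'1-iou',round(r.fun,3))
        # per-camera
        if len(ms)>1:
            for n in ms: q=fit(P,{n:ms[n]},r.x[0],r.x[1],[r.x[2]],z); print('    ',n,q.x[:2].round(4),np.degrees(q.x[2]).round(1),round(q.fun,3))
        out.append(r.x)
    return out
def go(x,y,z,yaw=None):
    "tool shift to reach world xyz; yaw=world angle (deg) of tool y axis wanted; shift given in the frame AFTER the turn"
    s=get_state(); M=R.from_quat(s['tcp_rot']).as_matrix(); cur=np.degrees(np.arctan2(M[1,1],M[0,1]))
    turn=0
    if yaw is not None:
        turn=-((yaw-cur+90)%180-90); M=M@R.from_euler('z',turn,degrees=True).as_matrix()
    d=M.T@(np.array([x,y,z])-s['eef_pos']); print('spin',round(turn,1),'shift mm',(d*1000).round(1),'cur',s['eef_pos'].round(4),'yaw',round(cur,1),'q6',s['qpos'][5].round(2),'t',s['time'].round(1),'F',s['contact_force'].round(1),'op',round(float(s['opening'])*85.4,1))
E
python3 - <<'E'
from h import *
find('tray',TRAY,0,[np.pi/2])
find('board',BOARD,0,[0,np.pi/2])
find('dry1',CAST,.004,[0,1.5],minc=.3)
find('damp1',CAST,0,[0,1.5],minc=.3)
for n in('top','scene'):
  for nm in('dryer','door','mouth','door_hinge','door_face'):
    for r in viewer.pinpoint(n,nm)[:2]: 
        uv=np.array(r['xy'])*[560,420]; print(n,nm,round(r['confidence'],2),uv.round(1),ray(n,uv,.066 if 'door' in nm else 0).round(4))
go(.56,0,.1,90)
E
```

```text
Traceback (most recent call last):
  File "h.py", line 50, in find
    r=fit(P,ms,X[0],X[1],th,z); print(name,round(c,2),list(ms),'xy',r.x[:2].round(4),'deg',np.degrees(r.x[2]).round(1),'1-iou',round(r.fun,3))
  File "h.py", line 33, in fit
    r=minimize(cost,[x,y,t],method='Nelder-Mead',options=dict(initial_simplex=[[x,y,t],[x+.012,y,t],[x,y+.012,t],[x,y,t+.2]],xatol=1e-4,fatol=1e-4))
  File "h.py", line 29, in cost
    s=sil(n,P,v[0],v[1],v[2],z); e+=1-(s&m).sum()/(s|m).sum()
  File "h.py", line 21, in sil
    q=np.array([proj(n,w) for w in W]).astype(np.float32); m=np.zeros((840,1120),np.uint8)
                ~~~~^^^^^
  File "h.py", line 12, in proj
    p,f,M=cam(n); c=M.T@(np.array(X)-p['xyz']); return np.array([p['cx']+f*c[0]/-c[2],p['cy']-f*c[1]/-c[2]])
          ~~~^^^
  File "h.py", line 6, in cam
    p=viewer.camera_params(n); f=210/np.tan(np.radians(p['fov_y'])/2)
ValueError: time passes only in moves, steps and waits
```

```bash
sed -i 's/^def cam(n):/from functools import lru_cache\n@lru_cache(None)\ndef cam(n):/' h.py
python3 - <<'E'
from h import *
find('tray',TRAY,0,[np.pi/2])
find('board',BOARD,0,[0,np.pi/2])
find('dry1',CAST,.004,[0,1.5],minc=.3)
find('damp1',CAST,0,[0,1.5],minc=.3)
for n in('top','scene'):
  for nm in('dryer','door','mouth','door_hinge','door_face'):
    for r in viewer.pinpoint(n,nm)[:2]: 
        uv=np.array(r['xy'])*[560,420]; print(n,nm,round(r['confidence'],2),uv.round(1),ray(n,uv,.066 if 'door' in nm else 0).round(4))
go(.56,0,.1,90)
E
```

```text
tray 0.62 ['top', 'scene'] xy [0.539 0.031] deg 90.6 1-iou 0.156
     top [0.5408 0.0301] 90.6 0.126
     scene [0.5392 0.031 ] 90.6 0.183
board 0.91 ['top', 'scene'] xy [ 0.5081 -0.2191] deg -0.1 1-iou 0.026
     top [ 0.5082 -0.2188] -0.1 0.014
     scene [ 0.5072 -0.2198] 0.0 0.032
dry1 0.91 ['top', 'scene'] xy [ 0.5642 -0.008 ] deg 5.9 1-iou 0.119
     top [ 0.5636 -0.0081] 6.0 0.123
     scene [ 0.5644 -0.0085] 6.6 0.111
dry1 0.5 ['top'] xy [ 0.4442 -0.3147] deg 4.2 1-iou 0.164
damp1 0.84 ['top'] xy [ 0.5697 -0.4043] deg 168.3 1-iou 0.101
damp1 0.82 ['top', 'scene'] xy [ 0.5834 -0.3146] deg 12.3 1-iou 0.125
     top [ 0.5834 -0.3146] 12.4 0.147
     scene [ 0.5834 -0.3146] 12.2 0.101
damp1 0.75 ['top', 'scene'] xy [ 0.4362 -0.4059] deg 6.9 1-iou 0.105
     top [ 0.4372 -0.4057] 8.0 0.079
     scene [ 0.4361 -0.4059] 6.7 0.125
damp1 0.73 ['top', 'scene'] xy [ 0.4462 -0.3161] deg 4.2 1-iou 0.117
     top [ 0.446  -0.3162] 4.9 0.088
     scene [ 0.447  -0.3161] 2.9 0.145
top dryer 0.63 [165.3 207.8] [0.5298 0.3202 0.    ]Traceback (most recent call last):
  File "<stdin>", line 8, in <module>
ValueError: it knows: board, bowl, damp, door_face, door_hinge, dry, dryer, mouth, rasp, sealer, tray
```

Run:
```python
from h import *
go(.564,-.008,.231,96)
```

```text
Traceback (most recent call last):
  File "h.py", line 64, in go
    d=M.T@(np.array([x,y,z])-s['eef_pos']); print('spin',round(turn,1),'shift mm',(d*1000).round(1),'cur',s['eef_pos'].round(4),'yaw',round(cur,1),'q6',s['qpos'][5].round(2),'t',s['time'].round(1),'F',s['contact_force'].round(1),'op',round(float(s['opening'])*85.4,1))
                                                                                                                                                                                  ^^^^^^^^^^^^^^^
AttributeError: 'float' object has no attribute 'round'
```

```bash
sed -i "s/s\['time'\].round(1)/round(float(s['time']),1)/;s/s\['qpos'\]\[5\].round(2)/round(float(s['qpos'][5]),2)/" h.py
python3 - <<'E'
from h import *
go(.564,-.008,.231,96)
E
```

```text
spin -23.9 shift mm [-2.870e+02 -6.842e+02  3.000e-01] cur [0.207  0.6425 0.2313] yaw 72.1 q6 -0.15 t 2.2 F [-0.   0.  -0.4] op 85.6
```

```bash
python3 -m handwheel '[[[0.0854,0,0,0,-6],[0.0854,0,0,0,-6],[0.0854,0,0,0,-6],[0.0854,0,0,0,-6],[0.0854,-0.0144,-0.0342,0,0],[0.0854,-0.0144,-0.0342,0,0],[0.0854,-0.0144,-0.0342,0,0],[0.0854,-0.0144,-0.0342,0,0],[0.0854,-0.0144,-0.0342,0,0],[0.0854,-0.0144,-0.0342,0,0],[0.0854,-0.0144,-0.0342,0,0],[0.0854,-0.0144,-0.0342,0,0]]]' 40
python3 -m handwheel '[[[0.075,-0.0144,-0.0342,0,0],[0.075,-0.0144,-0.0342,0,0],[0.075,-0.0144,-0.0342,0,0],[0.075,-0.0144,-0.0342,0,0],[0.075,-0.0144,-0.0342,0,0],[0.075,-0.0144,-0.0342,0,0],[0.075,-0.0144,-0.0342,0,0],[0.075,-0.0144,-0.0342,0,0],[0.075,-0.0144,-0.0342,0,0],[0.075,-0.0144,-0.0342,0,0],[0.07,-0.0144,-0.0342,0,0],[0.07,-0.0144,-0.0342,0,0]]]'
python3 - <<'E'
from h import *
go(.564,-.008,.1,96)
E
```

```text
time: 3.25
eef_pos: [0.3513, 0.3812, 0.2316]
tcp_rot: [-0.054, 0.999, 0.0, 0.0]
contact_force: [0.4, 0.4, 0.8]
opening: 1.002
finger_force: 0.0
time: 4.25
eef_pos: [0.5671, -0.0087, 0.2316]
tcp_rot: [-0.053, 0.999, -0.0, 0.0]
contact_force: [0.2, 0.7, -0.1]
opening: 0.818
finger_force: 0.0
spin 0.1 shift mm [  3.1   1.  131.6] cur [ 0.5671 -0.0087  0.2316] yaw 96.1 q6 -1.87 t 4.2 F [ 0.2  0.7 -0.1] op 69.9
```

```bash
python3 -m handwheel '[[[0.058,0.003,0.001,0.04,0],[0.058,0,0,0.04,0],[0.058,0,0,0.04,0],[0.058,0,0,0.04,0],[0.058,0,0,0.03,0],[0.058,0,0,0.018,0],[0.058,0,0,0.0155,0],[0.058,0,0,0,0],[0.03,0,0,0,0],[0.03,0,0,0,0],[0.03,0,0,0,0],[0.03,0,0,0,0]]]' 40
python3 -m handwheel '[[[0.03,0,0,0,0],[0.03,0,0,-0.03,0],[0.03,0,0,-0.04,0],[0.03,0,0,-0.03,0],[0.03,0,0,0,0]]]'
python3 - <<'E'
from h import *
go(.52,-.215,.108,90)
E
```

```text
time: 5.25
eef_pos: [0.5645, -0.0063, 0.0094]
tcp_rot: [-0.054, 0.999, -0.0, 0.001]
contact_force: [-0.1, -0.2, -0.5]
opening: 0.458
finger_force: 41.7
time: 5.67
eef_pos: [0.5686, -0.007, 0.1163]
tcp_rot: [-0.054, 0.999, -0.002, 0.007]
contact_force: [1.9, -0.1, -0.5]
opening: 0.459
finger_force: 41.8
spin 6.1 shift mm [  48.7 -208.     8.1] cur [ 0.5686 -0.007   0.1163] yaw 96.1 q6 -1.87 t 5.7 F [ 1.9 -0.1 -0.5] op 39.2
```

```bash
python3 -m handwheel '[[[0.03,0,0,0,6],[0.03,0.008,-0.0347,0,0],[0.03,0.008,-0.0347,0,0],[0.03,0.008,-0.0347,0,0],[0.03,0.008,-0.0347,0,0],[0.03,0.008,-0.0347,0,0],[0.03,0.008,-0.0347,0,0],[0.03,0,0,0,0],[0.03,0,0,0,0]]]'
python3 - <<'E'
from h import *
go(.52,-.215,.0125,90)
E
```

```text
time: 6.42
eef_pos: [0.5152, -0.2161, 0.1076]
tcp_rot: [0.001, 1.0, 0.0, -0.0]
contact_force: [-0.9, 0.1, -0.5]
opening: 0.455
finger_force: 41.8
spin -0.1 shift mm [-4.8  1.1 95.1] cur [ 0.5152 -0.2161  0.1076] yaw 89.9 q6 -2.15 t 6.4 F [-0.9  0.1 -0.5] op 38.9
```

```bash
python3 -m handwheel '[[[0.03,0,0,0.035,0],[0.03,0,0,0.03,0],[0.03,0,0,0.02,0],[0.03,0,0,0.01,0],[0.03,0,0,0,0],[0.05,0,0,0,0],[0.056,0,0,0,0],[0.056,0,0,0,0],[0.056,0,0,-0.03,0],[0.056,0,0,-0.035,0],[0.056,0,0,-0.035,0],[0.056,0,0,0,0]]]'
python3 - <<'E'
from h import *
find('dry1',CAST,.006,[0],minc=.5)
find('damp1',CAST,0,[0],minc=.5)
go(.446,-.316,.108,94)
E
```

```text
time: 7.42
eef_pos: [0.5207, -0.2173, 0.1219]
tcp_rot: [-0.001, 1.0, -0.004, 0.007]
contact_force: [1.3, -0.1, 1.8]
opening: 0.652
finger_force: 0.0
damp1 0.8 ['top', 'scene'] xy [ 0.446  -0.3164] deg 5.0 1-iou 0.168
     top [ 0.4447 -0.3169] -0.2 0.223
     scene [ 0.446  -0.3165] 5.6 0.11
damp1 0.76 ['top', 'scene'] xy [ 0.5711 -0.4044] deg -12.0 1-iou 0.122
     top [ 0.5698 -0.4039] -12.3 0.126
     scene [ 0.5712 -0.4048] -12.9 0.107
damp1 0.62 ['top', 'scene'] xy [ 0.4374 -0.4058] deg 7.3 1-iou 0.137
     top [ 0.4376 -0.4044] 11.1 0.134
     scene [ 0.4371 -0.4066] 6.2 0.118
damp1 0.55 ['top'] xy [0.3009 0.3363] deg 80.4 1-iou 0.259
spin -3.9 shift mm [ 75.9 -97.    3.2] cur [ 0.515  -0.2139  0.1112] yaw 90.1 q6 -2.15 t 7.8 F [-0.3  0.3  0.3] op 56.2
```

```bash
python3 -m handwheel '[[[0.06,0,0,0,-5],[0.06,0.0257,-0.0321,0,0],[0.06,0.0257,-0.0321,0,0],[0.06,0.0257,-0.0321,0,0],[0.06,0,0,0,0],[0.06,0,0,0,0]]]'
python3 - <<'E'
from h import *
go(.446,-.316,.005,95)
E
```

```text
time: 8.32
eef_pos: [0.4464, -0.3187, 0.112]
tcp_rot: [-0.043, 0.999, 0.001, -0.0]
contact_force: [0.2, 0.7, -0.1]
opening: 0.702
finger_force: 0.0
spin -0.1 shift mm [1.00e-01 2.60e+00 1.07e+02] cur [ 0.4464 -0.3187  0.112 ] yaw 94.9 q6 -2.46 t 8.3 F [ 0.2  0.7 -0.1] op 59.9
```

```bash
python3 -m handwheel '[[[0.06,0,0.0025,0.035,0],[0.06,0,0,0.035,0],[0.06,0,0,0.022,0],[0.06,0,0,0.014,0],[0.06,0,0,0,0],[0.03,0,0,0,0],[0.03,0,0,0,0],[0.03,0,0,0,0],[0.03,0,0,0,0],[0.03,0,0,0,0]]]' 40
python3 -m handwheel '[[[0.03,0,0,-0.03,0],[0.03,0,0,-0.04,0],[0.03,0,0,-0.03,0],[0.03,0,0,0,0]]]'
python3 - <<'E'
from h import *
go(.499,.069,.108,90)
E
```

```text
time: 9.15
eef_pos: [0.448, -0.3152, 0.0078]
tcp_rot: [-0.045, 0.999, -0.001, 0.001]
contact_force: [-0.5, -0.2, -0.9]
opening: 0.458
finger_force: 42.6
time: 9.48
eef_pos: [0.4512, -0.3185, 0.1151]
tcp_rot: [-0.045, 0.999, -0.006, 0.005]
contact_force: [1.0, -0.8, 0.6]
opening: 0.46
finger_force: 42.7
spin 5.1 shift mm [-47.8 387.6   3.4] cur [ 0.4512 -0.3185  0.1151] yaw 95.1 q6 -2.46 t 9.5 F [ 1.  -0.8  0.6] op 39.3
```

```bash
python3 -m handwheel '[[[0.03,0,0,0,5],[0.03,-0.0047,0.0385,0,0],[0.03,-0.0047,0.0385,0,0],[0.03,-0.0047,0.0385,0,0],[0.03,-0.0047,0.0385,0,0],[0.03,-0.0047,0.0385,0,0],[0.03,-0.0047,0.0385,0,0],[0.03,-0.0047,0.0385,0,0],[0.03,-0.0047,0.0385,0,0],[0.03,-0.0047,0.0385,0,0],[0.03,-0.0047,0.0385,0,0],[0.03,0,0,0,0]]]'
python3 - <<'E'
from h import *
find('tray',TRAY,0,[np.pi/2])
go(.499,.069,.0125,90)
E
```

```text
time: 10.48
eef_pos: [0.4932, 0.0758, 0.1067]
tcp_rot: [-0.004, 1.0, 0.001, 0.0]
contact_force: [1.1, -0.7, -0.7]
opening: 0.458
finger_force: 42.6
tray 0.97 ['top', 'scene'] xy [0.5392 0.0309] deg 90.7 1-iou 0.281
     top [0.5377 0.0265] 88.6 0.518
     scene [0.5392 0.0309] 90.7 0.041
spin 0.1 shift mm [-5.7 -0.8 94.1] cur [0.4933 0.0699 0.1066] yaw 90.1 q6 -1.64 t 10.7 F [ 0.6 -0.2 -0.8] op 38.7
```

```bash
python3 -m handwheel '[[[0.03,-0.0055,-0.001,0.035,0],[0.03,0,0,0.03,0],[0.03,0,0,0.019,0],[0.03,0,0,0.01,0],[0.03,0,0,0,0],[0.05,0,0,0,0],[0.056,0,0,0,0],[0.056,0,0,0,0],[0.056,0,0,-0.03,0],[0.056,0,0,-0.035,0],[0.056,0,0,-0.035,0],[0.056,0,0,0,0]]]'
python3 - <<'E'
from h import *
go(.583,-.315,.108,102)
E
```

```text
time: 11.68
eef_pos: [0.5046, 0.0689, 0.1212]
tcp_rot: [-0.001, 1.0, -0.0, 0.008]
contact_force: [1.7, 0.2, 0.5]
opening: 0.655
finger_force: 0.0
spin -11.9 shift mm [   3.3 -391.8   14.8] cur [0.5046 0.0689 0.1212] yaw 90.1 q6 -1.64 t 11.7 F [1.7 0.2 0.5] op 55.9
```

```bash
python3 -m handwheel '[[[0.06,0,0,0,-6],[0.06,0,0,0,-6],[0.06,0,-0.039,0,0],[0.06,0,-0.039,0,0],[0.06,0,-0.039,0,0],[0.06,0,-0.039,0,0],[0.06,0,-0.039,0,0],[0.06,0,-0.039,0,0],[0.06,0,-0.039,0,0],[0.06,0,-0.039,0,0],[0.06,0,-0.039,0,0],[0.06,0,-0.039,0,0]]]'
python3 - <<'E'
from h import *
find('damp1',CAST,0,[0],minc=.5,cams=('scene',))
find('damp1',CAST,0.004,[0],minc=.5,cams=('top',))
go(.583,-.315,.005,102)
E
```

```text
time: 12.68
eef_pos: [0.5813, -0.3143, 0.1133]
tcp_rot: [-0.105, 0.994, -0.0, 0.0]
contact_force: [-0.3, 0.8, 0.9]
opening: 0.7
finger_force: 0.0
damp1 0.92 ['scene'] xy [ 0.5716 -0.405 ] deg -11.4 1-iou 0.155
damp1 0.9 ['scene'] xy [ 0.4371 -0.4066] deg 7.0 1-iou 0.128
damp1 0.87 ['scene'] xy [ 0.5829 -0.3137] deg 11.4 1-iou 0.13
damp1 0.7 ['scene'] xy [0.4964 0.0725] deg -1.1 1-iou 0.174
damp1 0.9 ['top'] xy [0.4956 0.0682] deg -0.5 1-iou 0.084
damp1 0.61 ['top'] xy [ 0.4345 -0.4049] deg 11.3 1-iou 0.149
spin 0.0 shift mm [ -1.7  -2.3 107.8] cur [ 0.5808 -0.3131  0.1128] yaw 102.0 q6 -2.43 t 12.9 F [-0.1  0.4  0.5] op 60.0
```

```bash
python3 -m handwheel '[[[0.06,-0.0015,-0.002,0.035,0],[0.06,0,0,0.035,0],[0.06,0,0,0.023,0],[0.06,0,0,0.014,0],[0.06,0,0,0,0],[0.03,0,0,0,0],[0.03,0,0,0,0],[0.03,0,0,0,0],[0.03,0,0,0,0],[0.03,0,0,0,0]]]' 40
python3 -m handwheel '[[[0.03,0,0,-0.03,0],[0.03,0,0,-0.04,0],[0.03,0,0,-0.03,0],[0.03,0,0,0,0]]]'
python3 - <<'E'
from h import *
go(.581,.069,.108,90)
E
```

```text
time: 13.72
eef_pos: [0.5841, -0.3142, 0.0079]
tcp_rot: [-0.106, 0.994, -0.001, 0.001]
contact_force: [-0.3, 0.9, 3.9]
opening: 0.459
finger_force: 43.3
time: 14.05
eef_pos: [0.5871, -0.3167, 0.1151]
tcp_rot: [-0.106, 0.994, -0.005, 0.006]
contact_force: [2.3, -0.9, 0.9]
opening: 0.458
finger_force: 42.7
spin 12.1 shift mm [  6.1 385.7   3.5] cur [ 0.5871 -0.3167  0.1151] yaw 102.1 q6 -2.43 t 14.1 F [ 2.3 -0.9  0.9] op 39.2
```

```bash
python3 -m handwheel '[[[0.03,0,0,0,6],[0.03,0,0,0,6],[0.03,0.0003,0.0384,0,0],[0.03,0.0003,0.0384,0,0],[0.03,0.0003,0.0384,0,0],[0.03,0.0003,0.0384,0,0],[0.03,0.0003,0.0384,0,0],[0.03,0.0003,0.0384,0,0],[0.03,0.0003,0.0384,0,0],[0.03,0.0003,0.0384,0,0],[0.03,0.0003,0.0384,0,0],[0.03,0.0003,0.0384,0,0]]]'
python3 -m handwheel '[[[0.03,0,0,0,0],[0.03,0,0,0,0]]]'
python3 - <<'E'
from h import *
go(.581,.069,.0125,90)
E
```

```text
time: 15.05
eef_pos: [0.5784, 0.0721, 0.1056]
tcp_rot: [-0.001, 1.0, -0.0, -0.0]
contact_force: [1.2, 0.6, -0.7]
opening: 0.455
finger_force: 42.6
time: 15.22
eef_pos: [0.5784, 0.0723, 0.1054]
tcp_rot: [-0.003, 1.0, -0.0, -0.0]
contact_force: [-0.1, -0.2, -0.7]
opening: 0.455
finger_force: 42.6
spin 0.4 shift mm [-2.6 -3.2 92.9] cur [0.5784 0.0723 0.1054] yaw 90.4 q6 -1.63 t 15.2 F [-0.1 -0.2 -0.7] op 38.8
```

Next damp: (0.571,-0.4045), -12°, so tool y goes to 78°.

```bash
python3 -m handwheel '[[[0.03,-0.0025,-0.003,0.035,0],[0.03,0,0,0.03,0],[0.03,0,0,0.018,0],[0.03,0,0,0.0095,0],[0.03,0,0,0,0],[0.05,0,0,0,0],[0.056,0,0,0,0],[0.056,0,0,0,0],[0.056,0,0,-0.03,0],[0.056,0,0,-0.035,0],[0.056,0,0,-0.035,0],[0.056,0,0,0,0]]]'
python3 -m handwheel '[[[0.056,0,0,0,6],[0.056,0,0,0,6],[0.056,0,0,0,0]]]'
python3 - <<'E'
from h import *
go(.571,-.404,.11,78)
E
```

```text
time: 16.22
eef_pos: [0.5871, 0.067, 0.1225]
tcp_rot: [-0.001, 1.0, -0.0, 0.008]
contact_force: [1.8, 0.3, 1.4]
opening: 0.653
finger_force: 0.0
time: 16.47
eef_pos: [0.582, 0.0672, 0.1142]
tcp_rot: [0.104, 0.995, -0.0, 0.001]
contact_force: [-0.7, 0.1, -0.6]
opening: 0.656
finger_force: 0.0
spin 0.0 shift mm [ -87.2 -463.2    4.2] cur [0.582  0.0672 0.1142] yaw 78.0 q6 -1.42 t 16.5 F [-0.7  0.1 -0.6] op 56.1
```

```bash
python3 -m handwheel '[[[0.06,-0.0073,-0.0386,0,0],[0.06,-0.0073,-0.0386,0,0],[0.06,-0.0073,-0.0386,0,0],[0.06,-0.0073,-0.0386,0,0],[0.06,-0.0073,-0.0386,0,0],[0.06,-0.0073,-0.0386,0,0],[0.06,-0.0073,-0.0386,0,0],[0.06,-0.0073,-0.0386,0,0],[0.06,-0.0073,-0.0386,0,0],[0.06,-0.0073,-0.0386,0,0],[0.06,-0.0073,-0.0386,0,0],[0.06,-0.0073,-0.0386,0,0]]]'
python3 - <<'E'
from h import *
find('damp1',CAST,0,[0],minc=.5,cams=('scene',))
find('damp1',CAST,0.004,[0],minc=.5,cams=('top',))
go(.571,-.4045,.005,78)
E
```

```text
time: 17.47
eef_pos: [0.5716, -0.4061, 0.1133]
tcp_rot: [0.102, 0.995, -0.0, 0.0]
contact_force: [1.0, -1.1, -0.0]
opening: 0.701
finger_force: 0.0
damp1 0.85 ['scene'] xy [ 0.5701 -0.4047] deg -11.5 1-iou 0.14
damp1 0.83 ['scene'] xy [0.4966 0.07  ] deg 3.6 1-iou 0.121
damp1 0.75 ['scene'] xy [0.5775 0.0699] deg -1.6 1-iou 0.141
damp1 0.74 ['scene'] xy [0.6746 0.0564] deg 87.6 1-iou 0.692
damp1 0.59 ['scene'] xy [ 0.4388 -0.4116] deg -4.0 1-iou 0.476
damp1 0.78 ['top'] xy [0.4957 0.0683] deg -0.5 1-iou 0.163
damp1 0.68 ['top'] xy [0.5794 0.0651] deg 0.1 1-iou 0.12
spin 0.1 shift mm [  0.6   0.3 107.9] cur [ 0.5715 -0.405   0.1129] yaw 78.1 q6 -2.12 t 17.7 F [0.6 0.1 0.1] op 60.0
```

```bash
python3 -m handwheel '[[[0.06,0,0,0.035,0],[0.06,0,0,0.035,0],[0.06,0,0,0.023,0],[0.06,0,0,0.014,0],[0.06,0,0,0,0],[0.03,0,0,0,0],[0.03,0,0,0,0],[0.03,0,0,0,0],[0.03,0,0,0,0],[0.03,0,0,0,0]]]' 40
python3 -m handwheel '[[[0.03,0,0,-0.03,0],[0.03,0,0,-0.04,0],[0.03,0,0,-0.03,0],[0.03,0,0,0,-6],[0.03,0,0,0,-6],[0.03,0,0,0,0]]]'
python3 - <<'E'
from h import *
go(.581,-.007,.108,90)
E
```

```text
time: 18.5
eef_pos: [0.5731, -0.4048, 0.0085]
tcp_rot: [0.103, 0.995, -0.001, 0.001]
contact_force: [-0.2, 0.7, 2.6]
opening: 0.453
finger_force: 43.9
time: 19.0
eef_pos: [0.5724, -0.4044, 0.108]
tcp_rot: [-0.002, 1.0, -0.001, 0.001]
contact_force: [-0.5, -0.4, -1.7]
opening: 0.457
finger_force: 43.6
spin 0.2 shift mm [ -8.6 397.4  -0.6] cur [ 0.5724 -0.4044  0.108 ] yaw 90.2 q6 -2.33 t 19.0 F [-0.5 -0.4 -1.7] op 39.1
```

```bash
python3 -m handwheel '[[[0.03,-0.0009,0.0397,0,0],[0.03,-0.0009,0.0397,0,0],[0.03,-0.0009,0.0397,0,0],[0.03,-0.0009,0.0397,0,0],[0.03,-0.0009,0.0397,0,0],[0.03,-0.0009,0.0397,0,0],[0.03,-0.0009,0.0397,0,0],[0.03,-0.0009,0.0397,0,0],[0.03,-0.0009,0.0397,0,0],[0.03,-0.0009,0.0397,0,0],[0.03,0,0,0,0],[0.03,0,0,0,0]]]'
python3 - <<'E'
from h import *
go(.581,-.007,.0128,90)
E
```

```text
time: 20.0
eef_pos: [0.5795, -0.0048, 0.1059]
tcp_rot: [-0.002, 1.0, -0.0, -0.0]
contact_force: [0.0, -0.3, -0.7]
opening: 0.457
finger_force: 43.5
spin 0.2 shift mm [-1.5 -2.2 93.1] cur [ 0.5795 -0.0048  0.1059] yaw 90.2 q6 -1.76 t 20.0 F [ 0.  -0.3 -0.7] op 39.0
```

```bash
python3 -m handwheel '[[[0.03,-0.0015,-0.002,0.035,0],[0.03,0,0,0.03,0],[0.03,0,0,0.018,0],[0.03,0,0,0.0098,0],[0.03,0,0,0,0],[0.05,0,0,0,0],[0.056,0,0,0,0],[0.056,0,0,0,0],[0.056,0,0,-0.03,0],[0.056,0,0,-0.035,0],[0.056,0,0,-0.035,0],[0.056,0,0,0,0]]]'
python3 -m handwheel '[[[0.056,0,0,0,-7],[0.056,0,0,0,0]]]'
python3 - <<'E'
from h import *
go(.437,-.406,.11,97)
E
```

```text
time: 21.0
eef_pos: [0.5871, -0.0101, 0.1226]
tcp_rot: [-0.001, 1.0, -0.002, 0.008]
contact_force: [0.9, -0.8, 1.2]
opening: 0.653
finger_force: 0.0
time: 21.17
eef_pos: [0.5825, -0.0092, 0.1152]
tcp_rot: [-0.063, 0.998, -0.0, 0.002]
contact_force: [-0.2, -0.4, -0.0]
opening: 0.657
finger_force: 0.0
spin 0.2 shift mm [ 192.8 -376.1    5. ] cur [ 0.5825 -0.0092  0.1152] yaw 97.2 q6 -1.89 t 21.2 F [-0.2 -0.4 -0. ] op 56.1
```

```bash
python3 -m handwheel '[[[0.06,0.0174,-0.0342,0,0],[0.06,0.0174,-0.0342,0,0],[0.06,0.0174,-0.0342,0,0],[0.06,0.0174,-0.0342,0,0],[0.06,0.0174,-0.0342,0,0],[0.06,0.0174,-0.0342,0,0],[0.06,0.0174,-0.0342,0,0],[0.06,0.0174,-0.0342,0,0],[0.06,0.0174,-0.0342,0,0],[0.06,0.0174,-0.0342,0,0],[0.06,0.0174,-0.0342,0,0],[0.06,0,0,0,0]]]'
python3 - <<'E'
from h import *
find('damp1',CAST,0,[0],minc=.4,cams=('scene',))
find('damp1',CAST,0.004,[0],minc=.4,cams=('top',))
go(.437,-.406,.005,97)
E
```

```text
time: 22.17
eef_pos: [0.4361, -0.4122, 0.1139]
tcp_rot: [-0.058, 0.998, -0.002, 0.0]
contact_force: [-0.2, -1.5, 0.3]
opening: 0.705
finger_force: 0.0
damp1 0.98 ['scene'] xy [0.5793 0.069 ] deg -2.0 1-iou 0.087
damp1 0.87 ['scene'] xy [0.4957 0.071 ] deg -0.9 1-iou 0.138
damp1 0.73 ['scene'] xy [ 0.4366 -0.4057] deg 8.4 1-iou 0.113
damp1 0.69 ['scene'] xy [ 0.5776 -0.0069] deg -1.3 1-iou 0.108
damp1 0.85 ['top'] xy [ 0.5784 -0.0105] deg 1.0 1-iou 0.105
damp1 0.82 ['top'] xy [0.4944 0.0689] deg -2.9 1-iou 0.066
damp1 0.82 ['top'] xy [0.5783 0.0664] deg -0.1 1-iou 0.089
damp1 0.54 ['top'] xy [ 0.4541 -0.3876] deg 26.5 1-iou 0.867
spin 0.1 shift mm [  1.4  -1.  107.8] cur [ 0.4383 -0.405   0.1128] yaw 97.1 q6 -2.61 t 22.4 F [-0.7 -0.2 -0.2] op 60.0
```

```bash
python3 -m handwheel '[[[0.06,0.001,-0.001,0.035,0],[0.06,0,0,0.035,0],[0.06,0,0,0.023,0],[0.06,0,0,0.014,0],[0.06,0,0,0,0],[0.03,0,0,0,0],[0.03,0,0,0,0],[0.03,0,0,0,0],[0.03,0,0,0,0],[0.03,0,0,0,0]]]' 40
python3 -m handwheel '[[[0.03,0,0,-0.03,0],[0.03,0,0,-0.04,0],[0.03,0,0,-0.03,0],[0.03,0,0,0,7],[0.03,0,0,0,0]]]'
python3 - <<'E'
from h import *
go(.497,-.007,.108,90)
E
```

```text
time: 23.2
eef_pos: [0.4384, -0.408, 0.0082]
tcp_rot: [-0.062, 0.998, -0.001, 0.001]
contact_force: [0.1, -0.3, 3.1]
opening: 0.452
finger_force: 43.1
time: 23.62
eef_pos: [0.4388, -0.4088, 0.1102]
tcp_rot: [-0.0, 1.0, -0.003, 0.002]
contact_force: [0.2, -0.2, -2.1]
opening: 0.454
finger_force: 42.8
spin 0.0 shift mm [-5.820e+01  4.018e+02  3.000e-01] cur [ 0.4388 -0.4088  0.1102] yaw 90.0 q6 -2.49 t 23.6 F [ 0.2 -0.2 -2.1] op 38.8
```

```bash
python3 -m handwheel '[[[0.03,-0.0058,0.04,0,0],[0.03,-0.0058,0.04,0,0],[0.03,-0.0058,0.04,0,0],[0.03,-0.0058,0.04,0,0],[0.03,-0.0058,0.04,0,0],[0.03,-0.0058,0.04,0,0],[0.03,-0.0058,0.04,0,0],[0.03,-0.0058,0.04,0,0],[0.03,-0.0058,0.04,0,0],[0.03,-0.0058,0.04,0,0],[0.03,0,0,0,0],[0.03,0,0,0,0]]]'
python3 - <<'E'
from h import *
go(.497,-.007,.0128,90)
E
```

```text
time: 24.62
eef_pos: [0.4934, -0.0047, 0.1052]
tcp_rot: [-0.005, 1.0, 0.0, -0.001]
contact_force: [-0.4, 0.3, -0.3]
opening: 0.453
finger_force: 42.7
spin 0.5 shift mm [-3.8 -2.4 92.3] cur [ 0.4934 -0.0047  0.1052] yaw 90.5 q6 -1.8 t 24.6 F [-0.4  0.3 -0.3] op 38.7
```

Place, then retreat back over the rear of the tray to look.

```bash
python3 -m handwheel '[[[0.03,-0.0035,-0.002,0.035,0],[0.03,0,0,0.03,0],[0.03,0,0,0.018,0],[0.03,0,0,0.009,0],[0.03,0,0,0,0],[0.05,0,0,0,0],[0.056,0,0,0,0],[0.056,0,0,0,0],[0.056,0,0,-0.03,0],[0.056,0,0,-0.035,0],[0.056,0,0,-0.035,0],[0.056,0,0,0,0]]]'
python3 -m handwheel '[[[0.0854,0,-0.03,0,0],[0.0854,0,-0.03,0,0],[0.0854,0,-0.03,0,0],[0.0854,0,-0.03,0,0],[0.0854,0,-0.03,0,0],[0.0854,0,-0.02,0,0],[0.0854,0,0,0,0]]]'
python3 - <<'E'
from h import *
im=viewer.read_camera('top'); a=viewer.read_camera('scene')
cv2.imwrite('pics/c1.png',np.hstack([cv2.resize(im[90:300,80:360],(400,300)),cv2.resize(a[60:270,220:500],(400,300))]))
find('tray',TRAY,0,[np.pi/2],take=False)
find('damp1',CAST,0.004,[0],minc=.4,cams=('top',),take=False)
find('dry1',CAST,0.006,[0],minc=.4,take=False)
for n in('top','scene'):
  for nm,z in(('mouth',0),('dryer',0),('door_hinge',.066),('door_face',.066)):
    for r in viewer.pinpoint(n,nm)[:1]:
        uv=np.array(r['xy'])*[560,420]; print(n,nm,round(r['confidence'],2),uv.round(1),ray(n,uv,z).round(4))
go(.54,-.1,.015,90)
E
```

```text
time: 25.62
eef_pos: [0.5035, -0.0102, 0.1229]
tcp_rot: [-0.001, 1.0, -0.002, 0.008]
contact_force: [0.6, -0.4, 1.3]
opening: 0.658
finger_force: 0.0
time: 26.2
eef_pos: [0.4991, -0.1829, 0.1156]
tcp_rot: [0.001, 1.0, -0.001, 0.001]
contact_force: [-0.2, -0.2, 0.4]
opening: 0.999
finger_force: 0.0
tray 0.72 ['top', 'scene'] xy [0.5393 0.0307] deg 90.5 1-iou 0.417
     top [0.539  0.0314] 91.0 0.35
     scene [0.5394 0.0306] 90.5 0.481
damp1 0.77 ['top'] xy [0.5781 0.0664] deg -0.1 1-iou 0.124
damp1 0.75 ['top'] xy [ 0.4959 -0.009 ] deg 0.1 1-iou 0.054
damp1 0.65 ['top'] xy [ 0.578 -0.01 ] deg -0.0 1-iou 0.116
top mouth 0.38 [260.4 219.3] [0.4985 0.0583 0.    ]
top dryer 0.71 [163.7 206.7] [0.533  0.3248 0.    ]
top door_hinge 0.82 [211.5 152.4] [0.6672 0.1863 0.066 ]
top door_face 0.84 [260.2 145.5] [0.6863 0.0572 0.066 ]
scene door_hinge 0.69 [371.4 187.7] [0.6606 0.1785 0.066 ]
scene door_face 0.72 [361.1 217. ] [0.6902 0.0604 0.066 ]
spin 0.1 shift mm [-41.4  78.8  99.5] cur [ 0.4986 -0.1788  0.1145] yaw 90.1 q6 -2.11 t 26.9 F [-0.9  0.   0.7] op 85.4
```

View pics/c1.png

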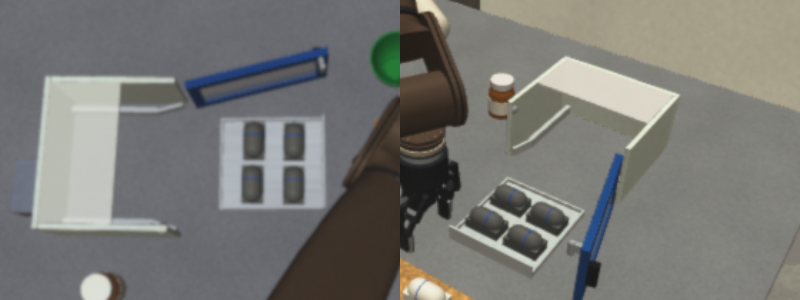

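The tray at crop (272,162) holds all four damp casts upright, and the dry cast lies on the board. I need the cabinet's yaw and centre, so I zoom in there.

Run:
```python
from h import *
im=cv2.imread('pics/top0.png')[130:262,92:220]
cv2.imwrite('pics/z1.png',cv2.resize(im,None,fx=4.5,fy=4.5,interpolation=cv2.INTER_CUBIC))
```

```text
(no output)
```

View pics/z1.png

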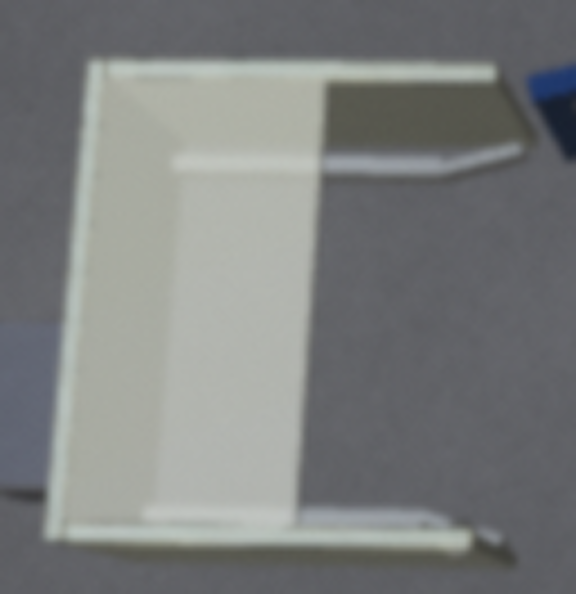

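The crop shows the inner wall tops. The right wall runs (105,79)-(495,80) and the left wall (68,526)-(469,533).

Run:
```python
from h import *
P={}
for k,c in dict(ub=(104,79),uf=(495,80),lb=(68,526),lf=(469,533)).items():
    P[k]=ray('top',(c[0]/4.5+92-.4,c[1]/4.5+130-.4),.135)[:2]; print(k,P[k].round(4))
print('width',np.linalg.norm(P['uf']-P['lf']),'yaws',[np.degrees(np.arctan2(*(P[b]-P[f])[::-1])).round(1)-90 for b,f in(('ub','uf'),('lb','lf'))], 'cross',np.degrees(np.arctan2(*(P['uf']-P['lf'])[::-1])).round(2),np.degrees(np.arctan2(*(P['ub']-P['lb'])[::-1])).round(2),'len',np.linalg.norm(P['ub']-P['uf']))
print('mouth',(P['uf']+P['lf'])/2,'back',(P['ub']+P['lb'])/2)
for k,c in dict(u1=(175,163),u2=(445,169),l1=(145,517),l2=(425,517)).items(): # rail inner top edges
    print(k,ray('top',(c[0]/4.5+92-.4,c[1]/4.5+130-.4),.02)[:2].round(4))
```

```text
ub [0.6591 0.4184]
uf [0.6583 0.1989]
lb [0.4086 0.4191]
lf [0.4056 0.203 ]
width 0.25271146775529607 yaws [np.float64(-0.20000000000000284), np.float64(-0.7999999999999972)] cross -0.93 -0.17 len 0.21947365586946802
mouth [0.53195022 0.20096391] back [0.53386695 0.41876478]
u1 [0.6436 0.4173]
u2 [0.6398 0.2512]
l1 [0.4263 0.4204]
l2 [0.4268 0.2538]
```

```bash
python3 -m handwheel '[[[0.07,-0.02,0.035,0,0],[0.07,-0.0185,0.034,0,0],[0.07,0,0,0,7],[0.07,0,0,0,7],[0.07,0,0,0,7],[0.07,0,0,0,7],[0.07,0,0,0,7],[0.07,0,0,0,7],[0.07,0,0,0,7],[0.07,0,0,0,7],[0.07,0,0,0,7],[0.07,0,0,0,7]]]'
python3 -m handwheel '[[[0.07,0,0,0,7],[0.07,0,0,0,7],[0.07,0,0,0,6],[0.07,0,0,0,0],[0.07,0,0,0,0]]]'
python3 - <<'E'
from h import *
go(.537,-.11,.005,0)
E
```

```text
time: 27.95
eef_pos: [0.5369, -0.1099, 0.1145]
tcp_rot: [0.575, 0.818, -0.0, -0.0]
contact_force: [-0.5, 0.1, -0.0]
opening: 0.817
finger_force: 0.0
time: 28.37
eef_pos: [0.5369, -0.1099, 0.1145]
tcp_rot: [0.705, 0.709, -0.0, -0.0]
contact_force: [-0.2, 0.4, 0.3]
opening: 0.817
finger_force: 0.0
spin 0.3 shift mm [-1.000e-01  1.000e-01  1.095e+02] cur [ 0.5369 -0.1099  0.1145] yaw 0.3 q6 -0.39 t 28.4 F [-0.2  0.4  0.3] op 69.8
```

```bash
python3 -m handwheel '[[[0.07,0,0,0.04,0],[0.07,0,0,0.04,0],[0.07,0,0,0.02,0],[0.07,0,0,0.009,0],[0.07,0,0,0,0],[0.07,0.005,0,0,0],[0.07,0.005,0,0,0],[0.07,0.005,0,0,0],[0.07,0.005,0,0,0],[0.07,0.005,0,0,0]]]'
python3 -m handwheel '[[[0.07,0.005,0,0,0],[0.07,0.005,0,0,0],[0.07,0.005,0,0,0],[0.07,0.005,0,0,0],[0.07,0.005,0,0,0]]]'
python3 - <<'E'
from h import *
go(.537,.21,.005,-0.5)
a=viewer.read_camera('scene'); cv2.imwrite('pics/p1.png',cv2.resize(a[100:300,180:440],None,fx=2.5,fy=2.5))
E
```

```text
time: 29.2
eef_pos: [0.5376, -0.0844, 0.0068]
tcp_rot: [0.706, 0.708, 0.001, 0.001]
contact_force: [0.1, -0.9, 0.0]
opening: 0.82
finger_force: 0.0
time: 29.62
eef_pos: [0.5375, -0.0607, 0.0063]
tcp_rot: [0.706, 0.708, -0.0, 0.002]
contact_force: [0.1, -4.9, 2.1]
opening: 0.82
finger_force: 2.6
spin 0.7 shift mm [270.7  -2.9   0.5] cur [ 0.5375 -0.0607  0.0063] yaw 0.2 q6 -0.3 t 29.6 F [ 0.1 -4.9  2.1] op 70.0
```

View pics/p1.png

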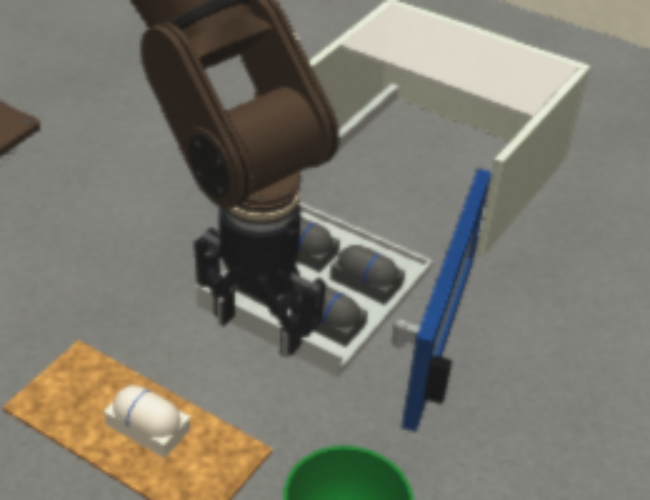

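```bash
python3 -m handwheel '[[[0.07,0.007,0,0,0.5],[0.07,0.01,0,0,0],[0.07,0.01,0,0,0],[0.07,0.01,0,0,0],[0.07,0.01,0,0,0],[0.07,0.01,0,0,0],[0.07,0.01,0,0,0],[0.07,0.01,0,0,0],[0.07,0.01,0,0,0],[0.07,0.01,0,0,0],[0.07,0.01,0,0,0],[0.07,0.007,0,0,0]]]'
python3 - <<'E'
from h import *
viewer.read_camera('scene'); find('tray',TRAY,0,[np.pi/2],cams=('scene',),take=False)
im=viewer.read_camera('top'); cv2.imwrite('pics/p2.png',cv2.resize(im[110:290,80:340],None,fx=2.5,fy=2.5))
go(.537,.212,.005,-0.5)
E
```

```text
time: 30.67
eef_pos: [0.5382, 0.0538, 0.0062]
tcp_rot: [0.709, 0.705, -0.0, 0.001]
contact_force: [-0.4, -6.0, 2.4]
opening: 0.815
finger_force: 3.0
tray 0.81 ['scene'] xy [0.5414 0.1633] deg 90.5 1-iou 0.735
spin 0.1 shift mm [157.1  -1.6   0.7] cur [0.5372 0.0549 0.0055] yaw -0.4 q6 -0.08 t 30.8 F [ 0.5 -0.6 -0.1] op 70.1
```

View pics/p2.png

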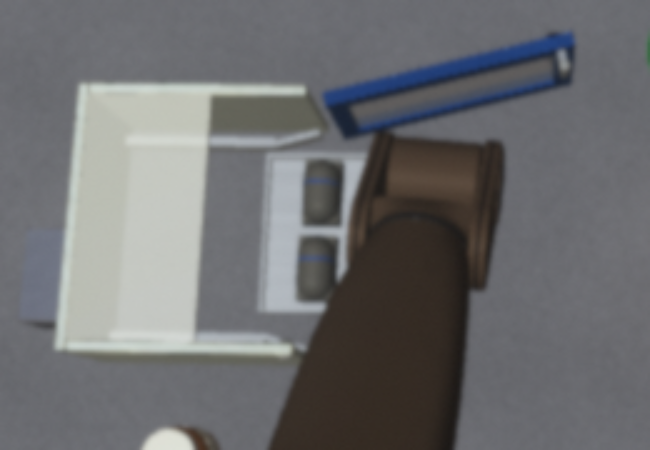

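```bash
python3 -m handwheel '[[[0.07,0.007,0,0,0],[0.07,0.01,0,0,0],[0.07,0.01,0,0,0],[0.07,0.01,0,0,0],[0.07,0.01,0,0,0],[0.07,0.01,0,0,0]]]'
python3 -m handwheel '[[[0.07,0.01,0,0,0],[0.07,0.01,0,0,0],[0.07,0.01,0,0,0],[0.07,0.01,0,0,0],[0.07,0.01,0,0,0],[0.07,0.01,0,0,0],[0.07,0.007,0,0,0]]]'
python3 -m handwheel '[[[0.07,0.004,0,0,0],[0.07,0.004,0,0,0],[0.07,0.004,0,0,0],[0.07,0.004,0,0,0]]]'
python3 - <<'E'
from h import *
im=viewer.read_camera('top');a=viewer.read_camera('scene'); cv2.imwrite('pics/p3.png',np.hstack([cv2.resize(im[130:270,80:260],(450,350)),cv2.resize(a[80:220,270:450],(450,350))])[:, 50:850])
go(.537,.212,.005,-0.5)
E
```

```text
time: 31.32
eef_pos: [0.5377, 0.1104, 0.0054]
tcp_rot: [0.709, 0.705, -0.001, 0.0]
contact_force: [-0.1, -5.9, 0.8]
opening: 0.822
finger_force: 2.7
time: 31.9
eef_pos: [0.5381, 0.1777, 0.0055]
tcp_rot: [0.709, 0.705, -0.001, 0.0]
contact_force: [-0.8, -6.9, 3.5]
opening: 0.816
finger_force: 2.9
time: 32.23
eef_pos: [0.5382, 0.1933, 0.0055]
tcp_rot: [0.709, 0.705, -0.001, 0.0]
contact_force: [0.1, -5.6, 2.6]
opening: 0.823
finger_force: 3.0
spin 0.1 shift mm [18.  -1.3  0.4] cur [0.5382 0.194  0.0054] yaw -0.4 q6 0.18 t 32.3 F [-0.2 -2.   1.5] op 70.5
```

View pics/p3.png

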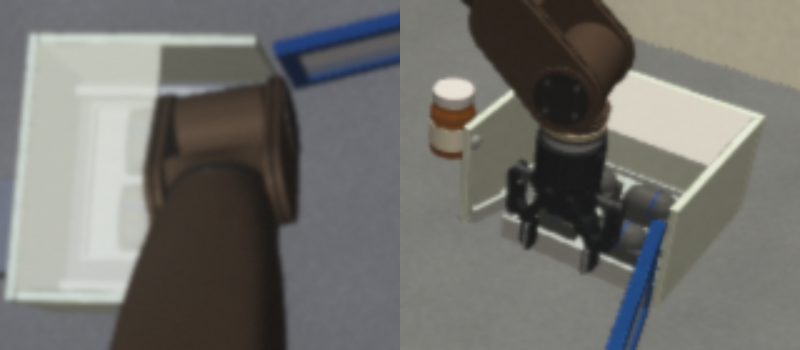

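The tray is straight between the rails with about 20 mm left to go. I'll advance slowly and watch the force.

```bash
python3 -m handwheel '[[[0.07,0.003,0,0,0],[0.07,0.003,0,0,0],[0.07,0.003,0,0,0],[0.07,0.003,0,0,0]]]' | grep -E "eef|force"
python3 -m handwheel '[[[0.07,0.002,0,0,0],[0.07,0.002,0,0,0]]]'| grep -E "eef|force"
python3 -m handwheel '[[[0.07,0.002,0,0,0],[0.07,0,0,0,0]]]'| grep -E "eef|force"
```

```text
eef_pos: [0.5383, 0.2052, 0.0054]
contact_force: [-0.8, -5.9, 2.6]
finger_force: 3.0
eef_pos: [0.5383, 0.2092, 0.0055]
contact_force: [0.3, -7.0, 1.7]
finger_force: 3.0
eef_pos: [0.5382, 0.21, 0.0055]
contact_force: [-1.3, -10.7, 4.1]
finger_force: 5.1
```

```bash
python3 -m handwheel '[[[0.07,0.002,0,0,0],[0.07,0.001,0,0,0],[0.07,0,0,0,0]]]'| grep -E "eef|force"
```

```text
eef_pos: [0.5381, 0.2101, 0.0055]
contact_force: [-2.9, -20.6, 6.7]
finger_force: 10.3
```

```bash
python3 -m handwheel '[[[0.07,-0.02,0,0,0],[0.07,-0.03,0,0,0],[0.0,-0.02,0,-0.03,0],[0.0,0,0,-0.04,0],[0.0,0,0,-0.04,0],[0.0,0,0,-0.04,0],[0.0,0,0,-0.04,0],[0.0,-0.025,0.03,0,0],[0.0,-0.025,0.03,0,0],[0.0,-0.025,0.03,0,0],[0.0,-0.025,0.03,0,0],[0.0,-0.02,0.03,0,0]]]'
python3 -m handwheel '[[[0.0,0,0.03,0,0],[0.0,0,0.035,0,0],[0.0,0,0,0,0]]]'
python3 - <<'E'
from h import *
go(.755,.0,.07,0)
im=viewer.read_camera('top');a=viewer.read_camera('scene')
cv2.imwrite('pics/d1.png',np.hstack([cv2.resize(im[110:260,80:340],(400,231)),cv2.resize(a[70:270,270:470],(400,400))[:231*1]]) if 0 else cv2.resize(np.hstack([im[90:290,80:330],a[80:280,230:480]]),(800,320)))
for n in('top','scene'):
  for nm,z in(('door_hinge',.066),('door_face',.066)):
    for r in viewer.pinpoint(n,nm)[:1]:
        uv=np.array(r['xy'])*[560,420]; print(n,nm,round(r['confidence'],2),uv.round(1),ray(n,uv,z).round(4))
E
```

```text
time: 34.25
eef_pos: [0.6881, 0.0231, 0.195]
tcp_rot: [0.71, 0.705, 0.0, -0.001]
contact_force: [0.3, 0.6, -0.0]
opening: -0.0
finger_force: 0.0
time: 34.5
eef_pos: [0.7557, 0.0232, 0.1914]
tcp_rot: [0.71, 0.704, 0.0, -0.001]
contact_force: [-0.6, 0.8, -0.9]
opening: 0.001
finger_force: 0.0
spin -0.5 shift mm [-23.4  -0.6 121.4] cur [0.7557 0.0232 0.1914] yaw -0.5 q6 -0.1 t 34.5 F [-0.6  0.8 -0.9] op 0.1
scene door_hinge 0.8 [371.2 187.6] [0.6601 0.1786 0.066 ]
scene door_face 0.6 [359.2 218.7] [0.6891 0.0522 0.066 ]
```

View pics/d1.png

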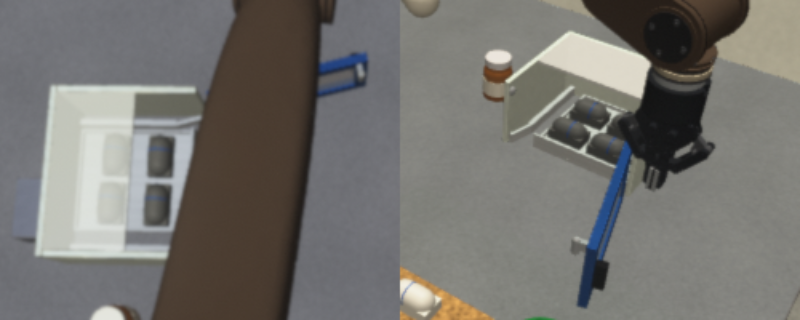

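```bash
python3 -m handwheel '[[[0,-0.023,0,0.03,0],[0,0,0,0.04,0],[0,0,0,0.031,0],[0,0,-0.015,0,0],[0,0,-0.01,0,0],[0,0,-0.01,0,0],[0,0,-0.01,0,0],[0,0,-0.01,0,0],[0,0,-0.01,0,0],[0,0,-0.01,0,0],[0,0,0,0,0]]]'
python3 - <<'E'
from h import *
H=np.array([.664,.186]);w=.015
for f in(1.75,1.6,1.45,1.3,1.15,1.0,.85,.7,.55,.4,.25,.12,.06,0):
    r=.19; p=H+r*np.array([-np.cos(f),-np.sin(f)])+w*np.array([np.sin(f),-np.cos(f)]); print(f,p.round(4))
go(.7,0,.09,0)
for nm,z in(('door_hinge',.066),('door_face',.066)):
    viewer.read_camera('scene')
    for r in viewer.pinpoint('scene',nm)[:1]:
        uv=np.array(r['xy'])*[560,420]; print(nm,round(r['confidence'],2),uv.round(1),ray('scene',uv,z).round(4))
E
```

```text
time: 35.72
eef_pos: [0.6752, 0.0018, 0.0956]
tcp_rot: [0.709, 0.705, 0.0, -0.0]
contact_force: [0.3, -0.3, -0.0]
opening: 0.001
finger_force: 0.0
1.75 [0.7126 0.0017]
1.6 [ 0.6845 -0.0035]
1.45 [ 0.656  -0.0044]
1.3 [ 0.6276 -0.0011]
1.15 [0.6001 0.0064]
1.0 [0.574 0.018]
0.85 [0.5499 0.0334]
0.7 [0.5283 0.0521]
0.55 [0.5099 0.0739]
0.4 [0.4948 0.0982]
0.25 [0.4836 0.1245]
0.12 [0.4772 0.1484]
0.06 [0.4752 0.1596]
0 [0.474 0.171]
spin -0.3 shift mm [-1.8 24.8  5.6] cur [0.6752 0.0018 0.0956] yaw -0.3 q6 -0.14 t 35.7 F [ 0.3 -0.3 -0. ] op 0.1
door_hinge 0.55 [372.7 188.5] [0.6649 0.1775 0.066 ]
door_face 0.85 [349.8 217.5] [0.6682 0.0424 0.066 ]
```

```bash
python3 -m handwheel '[[[0,-0.001,-0.0235,0,0],[0,-0.001,-0.0235,0,0],[0,0.006,-0.028,0,0],[0,0.012,-0.026,0,0],[0,0.015,-0.024,0,0],[0,0.019,-0.022,0,0],[0,0.022,-0.018,0,0],[0,0.024,-0.015,0,0],[0,0,0,0,0]]]'
python3 - <<'E'
from h import *
go(.477,.135,.09,0)
a=viewer.read_camera('scene');b=viewer.read_camera('top')
cv2.imwrite('pics/d2.png',cv2.resize(np.hstack([b[90:290,80:330],a[80:280,230:480]]),(800,320)))
for nm,z in(('door_hinge',.066),('door_face',.066)):
    for r in viewer.pinpoint('scene',nm)[:1]:
        uv=np.array(r['xy'])*[560,420]; print(nm,round(r['confidence'],2),uv.round(1),ray('scene',uv,z).round(4))
E
```

```text
time: 36.67
eef_pos: [0.4953, 0.1013, 0.0944]
tcp_rot: [0.708, 0.706, -0.0, -0.001]
contact_force: [0.3, -0.9, 0.2]
opening: -0.002
finger_force: 0.0
spin -0.2 shift mm [ 33.7 -18.3   4.4] cur [0.4953 0.1013 0.0944] yaw -0.2 q6 0.0 t 36.7 F [ 0.3 -0.9  0.2] op -0.2
door_hinge 0.87 [370.7 186.1] [0.6561 0.1836 0.066 ]
door_face 0.74 [324.  177.5] [0.5351 0.142  0.066 ]
```

View pics/d2.png

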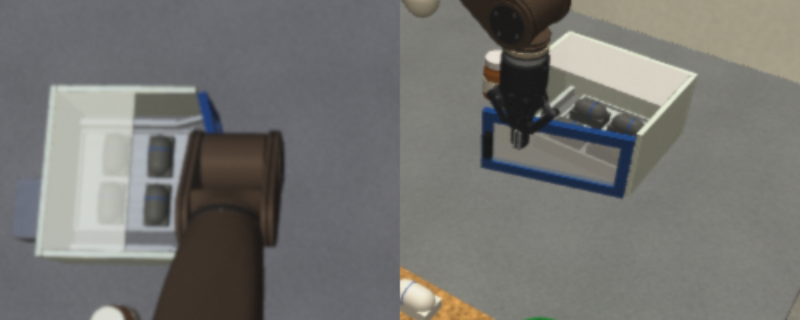

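```bash
python3 -m handwheel '[[[0,0.012,-0.006,0,0],[0,0.012,-0.006,0,0],[0,0.012,-0.003,0,0],[0,0.012,-0.003,0,0],[0,0.006,0,0,0],[0,0.005,0,0,0]]]' | grep -E "eef|contact"
python3 -m handwheel '[[[0,0.005,0,0,0],[0,0.005,0,0,0]]]' | grep -E "eef|contact"
python3 -m handwheel '[[[0,0.004,0,0,0],[0,0,0,0,0]]]' | grep -E "eef|contact"
```

```text
eef_pos: [0.4797, 0.1588, 0.0945]
contact_force: [0.7, 0.0, 0.2]
eef_pos: [0.4798, 0.1674, 0.0944]
contact_force: [-1.1, -2.5, 1.0]
eef_pos: [0.4804, 0.1723, 0.0946]
contact_force: [0.3, -0.3, -0.5]
```

```bash
python3 -m handwheel '[[[0,0.003,0,0,0],[0,0.002,0,0,0],[0,0,0,0,0]]]' | grep -E "eef|contact"
python3 -m handwheel '[[[0,0.003,0,0,0],[0,0,0,0,0]]]' | grep -E "eef|contact"
```

```text
eef_pos: [0.4805, 0.1741, 0.0946]
contact_force: [-0.6, -9.9, 1.5]
eef_pos: [0.4804, 0.1741, 0.0947]
contact_force: [-1.3, -21.1, 4.2]
```

```bash
python3 -m handwheel '[[[0,0.002,0,0,0],[0,0,0,0,0]]]' | grep -E "eef|contact"
```

```text
eef_pos: [0.4804, 0.1741, 0.0947]
contact_force: [-1.7, -27.2, 5.8]
```

```bash
python3 -m handwheel '[[[0,-0.01,0,0,0],[0,-0.03,0,0,0],[0,-0.03,0,-0.02,0],[0,-0.035,0,-0.02,0],[0,-0.035,0,-0.02,0],[0,-0.035,0,-0.02,0],[0,-0.035,0.01,0,0],[0,-0.035,0.01,0,0],[0,-0.035,0,0,0],[0,0,0,0,0]]]'
python3 - <<'E'
from h import *
a=viewer.read_camera('scene');b=viewer.read_camera('top')
cv2.imwrite('pics/e1.png',cv2.resize(np.hstack([b[100:290,80:400],a[70:350,180:450][:190]]),None,fx=1.35,fy=1.35))
find('dry1',CAST,0.006,[0],minc=.4,take=False); find('board',BOARD,0,[0],take=False)
for n in('scene','top'):
  for nm,z in(('door_hinge',.066),('door_face',.066)):
    for r in viewer.pinpoint(n,nm)[:1]:
        uv=np.array(r['xy'])*[560,420]; print(n,nm,round(r['confidence'],2),ray(n,uv,z).round(4))
E
```

```text
time: 39.12
eef_pos: [0.4993, -0.1039, 0.1753]
tcp_rot: [0.711, 0.703, -0.0, 0.002]
contact_force: [0.4, 1.1, 0.4]
opening: -0.001
finger_force: 0.0
dry1 0.66 ['top', 'scene'] xy [ 0.517  -0.2145] deg -0.8 1-iou 0.164
     top [ 0.5168 -0.2144] -1.2 0.187
     scene [ 0.517  -0.2144] -0.8 0.139
board 0.7 ['top', 'scene'] xy [ 0.5079 -0.2201] deg 0.2 1-iou 0.303
     top [ 0.5089 -0.2199] -1.0 0.417
     scene [ 0.5061 -0.2195] 0.3 0.177
scene door_hinge 0.92 [0.67   0.1816 0.066 ]
scene door_face 0.96 [0.5334 0.182  0.066 ]
top door_hinge 0.75 [0.6636 0.1939 0.066 ]
top door_face 0.61 [0.5269 0.1887 0.066 ]
```

View pics/e1.png

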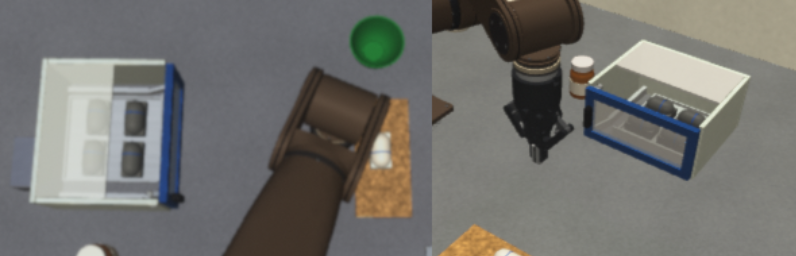

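The door is flush with the cabinet front at (173,135), all four damp casts lie in the tray inside it, and the dry cast is on the board. The robot is clear of everything.

```bash
python3 -c "
from plant import sign_off
print(sign_off())"
```

```text
the job is handed in; nothing more can be done
None
```

The job is handed in: the one dry cast is on the cork board, all four damp casts are in the tray, the tray is pushed against the cabinet's back, and the door is shut against its stop; no verdict came back from the judge.

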